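Set the tension of the lamp's quick-release clamp and flip it shut

TASK

On the photo table two low quick-release clamps stand with their red cam levers open: one holds the small black LED lamp, the other a round reflector. On the lamp's clamp, with the lever still open, turn the adjusting nut until its yellow thumb tab stands upright, then flip the red lever fully shut and let go. Do not touch the reflector's clamp.

Things in the scene. Friction and masses are not known exactly. Their poses are not given: they have to be found in the camera images.
- lamp_clamp: Clamp to work on, fixed; black LED lamp on its tube (lamp x 150-265 mm, up to z 132). Origin: under the centre of its 130x100 mm foot, table height; x along the tube to the lamp, y left, z up. Tube 24 mm thick, axis z 75, from x -74. Black ears over it (|x|<16, |y|<19, top z 132) carry a skewer along y at x 0, z 115 mm: red lever at its +y end, brass nut with yellow tab at its -y end.
- cam_lever (a joint): Red lever of the lamp's clamp, rad. Swings level on an upright pin at clamp x 0, y 34 mm: bar 85 mm long from the pin, 10 thick, z 105-125 mm, nothing close under it. At q it points along (-cos q, sin q) in clamp x, y: 0 = shut on its stop, folded along the tube's plain end (-x); starts open at 1.1-1.7, out to +y. Stays where left; 2-3 N near its end moves it.
- tension_tab (a joint): Lamp clamp's adjusting nut: lean of its yellow tab, rad. Turns about the skewer (along y, at clamp x 0, z 115 mm); nut 28 mm across, centred at y -30. Tab: bar reaching 45 mm from that axis, 14 wide in y, 7 thick. 0 = upright (top z 160 mm); negative leans to -x, away from the lamp (starts -0.9 to -0.45), positive to the lamp. Stays; 2-4 N square to its end, following its arc, moves it.
- reflector_clamp: Bystander, leave alone: fixed clamp of the same build, frame and sizes, with its own open red lever and leaning yellow tab, but with a round white reflector disc (120 mm across, brass-coloured back, at x 168, centre z 75 mm) on its tube in place of the lamp.

How it is judged:
By the outcome, as a careful person would: the job done as asked, in the order asked, and still so for the second after the job is handed in, with the robot touching nothing.
It also fails if it takes over 38 s, if anything falls off the work surface, if the arm or the gripper's body presses on something with over 40 N, if the wrist force passes 120 N, or if a joint passes its speed limit or range.

ROBOT

A 6-joint arm with a two-finger parallel gripper is mounted at the origin on the work surface. World frame = base frame: x ahead of the robot, y to its left, z up, the work surface at z = 0. Lengths are in mm, angles in rad, forces in N, time in s.
With the tool pointing down it reaches from about 350 to 725 mm from the base axis. Payload 4.3 kg.
Tool frame: the origin (TCP) lies on the centre line of the jaws, within the pads' length; the fingertips stand 11 mm ahead of it and the grasp point (between the pads) lies 8 mm behind it; z points along the fingers, y is the direction in which the jaws open and shut (so a half turn about z gives the same grasp; the last joint's range is limited). The gripper opens to 85 mm and grips with 20 to 120 N. Pads are 22 mm wide; open, the fingers measure 114 mm over their backs; the gripper's body (76 mm by 85 mm) begins 54 mm behind the grasp point. The pads swing forward as they close: fully open they stand 13 mm farther back than shut.
Start: joints at [1.131, 0.377, 0.081, 1.274, 0, 1.46], TCP at [186.224, 544.048, 218.929] pointing down, gripper open.
Joint ranges: [-2.72, 2.72], [-0.84, 1.66], [-1.02, 1.22], [-1.77, 2.12], [-1.37, 1.28], [-3.14, 3.14]. Speed limits (rad/s): [2.57, 2.57, 3.14, 3.14, 3.14, 3.14].

INTERFACE

Orientations are given as a unit quaternion [x, y, z, w].
In Python, from workcell import bot gives the robot as it stands.
- The arm moves only by the tool drive_tool, never from a script. Its argument "increments" is a list of rows, each an object of numbers: "rx", "ry", "rz": the turn, a rotation vector about the tool's x, y, z in degrees; "dx", "dy", "dz": the shift along the tool's x, y, z in m; "fingers": the closure, from 0 (fully open) to 1 (shut). A call has 1 to 5 rows; each row shifts and turns the commanded pose from where the row before left it, along the tool's axes as they then stand; what a row does not reach is not made up. A row lasts 1/8 s, in which the tool goes at most 62.5 mm and 10.7 degrees, less where a joint would pass 70% of its speed; a pose out of reach is approached as far as the arm can. A call is refused whole if a number of a shift passes 0.0625 or a number of a turn 10.7, either way. A call with a gripper value outside its range is refused whole. The fingers move at their own pace and stop on an object; "grip_force" is the grip in N (left out, the last holds). Time passes only in rows, so rows that do not move let the fingers close. It gives the time, the measured TCP pose, the force and the opening at its end, in the units of the state.
- bot.observe(): the state, without advancing time (a new reading comes with each control period).
- bot.snapshot(name): name is "side" or "top"; returns a dict with "pixels" (420x560x3 uint8, red, green, blue), "fx", "fy", "cx", "cy" (pixels), "view" (4x4, takes a point from world to camera coordinates). Camera axes: x right, y down, z forward; pixel columns grow to the right and rows downward; lengths in mm; the calibration is good to about 2 mm. A picture is of the moment at which its call begins. There is no depth.
- bot.close_job(): hands the job in, once; it reports no verdict.
The state is a dict: "time_s": time; "qpos": joint angles; "joint_velocities": joint speeds; "joint_torque": joint torques, N m; "tcp_pos": TCP position; "tool_rot": TCP orientation; "wrist_force": force on the tool from outside, world axes, zero at the start; "torque": the same for the moment, N m; "width": opening from 0.0 (shut) to 1.0 (fully open).
Only numpy, scipy, OpenCV 4.12 (cv2) and the standard library are available. Lean on these libraries where they do the work, as an engineer would, in place of code of your own. Each camera call takes 0.05 s, during which the arm holds its last target. There are 200 camera calls.

## Working session

There is one attempt and no reset: what is moved stays moved. The work goes in short steps, Python scripts to look and compute and a tool call to move; the robot and the scene stay as the last step left them, time stands still between calls to the robot, and variables do not carry over. Pictures are saved under pics/ and viewed, about 8 in all and at most 12, crops included, and the job is handed in when it is done.

Besides the shell and the picture viewer there is one more tool, called after "Emit:" in YAML: its name, and indented under it one key for each argument. drive_tool: Moves the arm, as the interface text tells. Its arguments: {"type":"object","properties":{"increments":{"type":"array","items":{"type":"object","properties":{"rx":{"type":"number"},"ry":{"type":"number"},"rz":{"type":"number"},"dx":{"type":"number"},"dy":{"type":"number"},"dz":{"type":"number"},"fingers":{"type":"number"}}}},"grip_force":{"type":"number"}},"required":["increments"]}

```bash
mkdir -p pics
python3 - <<'E'
from workcell import bot
import cv2,pickle
for n in ("top","side"):
    s=bot.snapshot(n); pickle.dump(s,open(n+'.pkl','wb'))
    cv2.imwrite(f'pics/{n}0.png',s["pixels"][:,:,::-1])
    print(n,s["fx"],s["cx"],s["cy"],s["view"])
print(bot.observe())
E
```

```text
top 422.37359670210657 271.7076488683552 212.84082220569118 [[-2.10619419e-02 -9.99252556e-01 -3.24148784e-02  2.10167801e+01]
 [-9.94321890e-01  2.43186491e-02 -1.03598179e-01  5.48328989e+02]
 [ 1.04309031e-01  3.00488443e-02 -9.94090888e-01  8.77824921e+02]
 [ 0.00000000e+00  0.00000000e+00  0.00000000e+00  1.00000000e+00]]
side 454.9930849565236 280.19964463850044 210.1634359010151 [[ 7.33835239e-01 -6.78942649e-01  2.28631045e-02 -3.93870435e+02]
 [-4.28055310e-01 -4.88273095e-01 -7.60498544e-01  2.93812685e+02]
 [ 5.27498335e-01  5.48293958e-01 -6.48937010e-01  4.73673100e+02]
 [ 0.00000000e+00  0.00000000e+00  0.00000000e+00  1.00000000e+00]]
{'time_s': 0.1, 'qpos': array([ 1.13072534e+00,  3.78003478e-01,  7.97997583e-02,  1.27438462e+00,
       -3.32055154e-05,  1.46048370e+00]), 'joint_velocities': array([ 0.00039874, -0.0008963 ,  0.00348761, -0.00013811,  0.00013536,
       -0.00045603]), 'joint_torque': array([ 1.56604106e-03, -4.64691210e+01,  2.70583105e+01,  1.19191754e-02,
       -6.78151355e-05,  1.23296189e-05]), 'tcp_pos': array([185.95334003, 543.48177553, 218.06221251]), 'tool_rot': array([ 1.64133073e-01,  9.86437799e-01, -8.66802133e-04, -2.27494638e-04]), 'wrist_force': array([ 0.17958126, -0.83900659, -0.10480138]), 'torque': array([-0.00279161, -0.06957575,  0.00440651]), 'width': 0.9994985776195839}
```

View pics/top0.png

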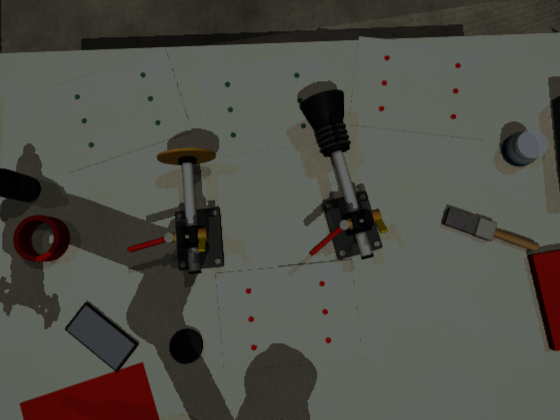

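View pics/side0.png

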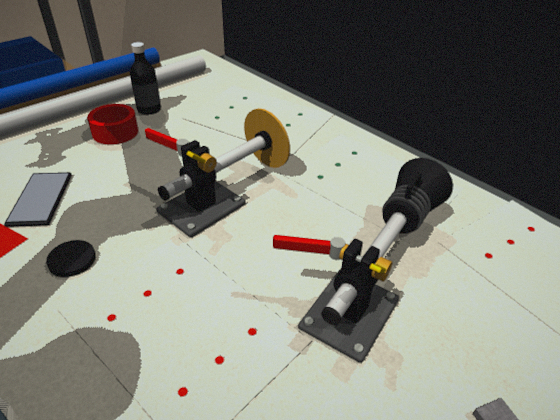

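The top view shows the lamp clamp near (355,222), with its lever tip at (312,253), lamp at (325,105) and tab at (380,220). The reflector clamp is near (195,238). Next I'll enlarge the lamp clamp in both views.

Run:
```python
import cv2,pickle,numpy as np
t=pickle.load(open('top.pkl','rb'))["pixels"][175:275,300:400,::-1]
s=pickle.load(open('side.pkl','rb'))["pixels"][225:365,265:405,::-1]
f=lambda a:np.clip(cv2.resize(a,(400*2,400*2) if 0 else (400,400),interpolation=cv2.INTER_CUBIC).astype(float)*1.5,0,255).astype(np.uint8)
cv2.imwrite('pics/z0.png',np.hstack([f(t),f(s)]))
```

```text
(no output)
```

View pics/z0.png

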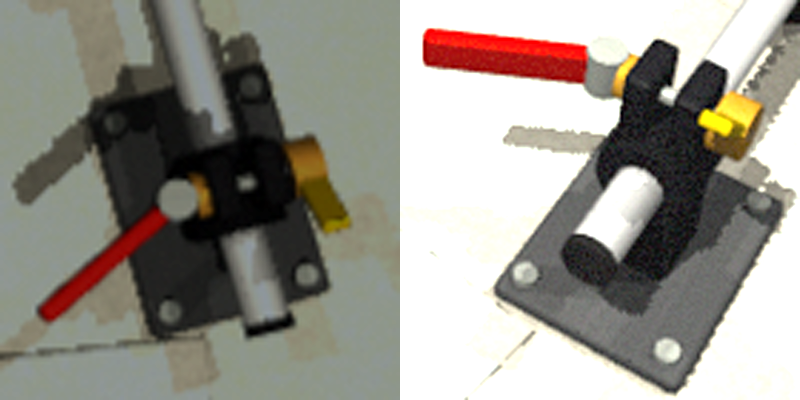

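The crop shows the pin at (178,198), lever tip at (45,312) and tab tip at (337,222), in the top half. It also shows the foot corners and the tube end. I'll fit the pose to these points.

```bash
cat > fit.py <<'E'
import pickle,numpy as np
from scipy.optimize import least_squares
C={n:pickle.load(open(n+'.pkl','rb')) for n in('top','side')}
def proj(n,p):
    s=C[n];c=s["view"]@np.r_[p,1];return np.array([s["fx"]*c[0]/c[2]+s["cx"],s["fy"]*c[1]/c[2]+s["cy"]])
def W(v,p):
    c,s=np.cos(v[2]),np.sin(v[2]);return np.array([v[0]+c*p[0]-s*p[1],v[1]+s*p[0]+c*p[1],p[2]])
T=lambda u,v:(300+u/4,175+v/4); S=lambda u,v:(265+(u-400)*.35,225+v*.35)
def model(v):
    q,l,zf=v[3:6]; d=np.array([-np.cos(q),np.sin(q),0]);pin=np.array([0,34,115.])
    tab=np.array([45*np.sin(l),-30,115+45*np.cos(l)])
    return [('top',T(92,108),(65,50,zf)),('top',T(262,65),(65,-50,zf)),('top',T(328,288),(-65,-50,zf)),('top',T(155,337),(-65,50,zf)),
    ('side',S(497,288),(-65,50,zf)),('side',S(680,388),(-65,-50,zf)),('side',S(783,206),(65,-50,zf)),
    ('top',T(271,325),(-74,0,80)),('side',S(590,257),(-74,0,75)),
    ('top',T(45,312),pin+85*d+[0,0,10]),('side',S(426,50),pin+85*d),
    ('top',T(337,222),tab),('side',S(712,120),tab)]
def res(v): return np.concatenate([proj(n,W(v,np.array(p,float)))-o for n,o,p in model(v)])
if __name__=='__main__':
    r=least_squares(res,[500,-150,.2,1.2,-.7,10],loss='soft_l1');print(r.x.round(3));print(res(r.x).reshape(-1,2).round(1).tolist())
    np.save('v.npy',r.x)
E
python3 fit.py
```

```text
[ 5.23017e+02 -1.64411e+02  2.42000e-01  1.09900e+00 -7.96000e-01
  7.23100e+00]
[[-1.7, -0.9], [-0.2, -2.1], [0.4, -0.5], [-1.1, -0.6], [-1.3, -0.1], [-0.1, 1.3], [1.7, -0.4], [-0.0, 0.3], [-0.7, 2.3], [-0.2, 0.6], [-0.4, -0.3], [-0.3, -0.2], [2.1, 0.6]]
```

Emit:
drive_tool:
  increments:
    - {"rz": -8.2, "fingers": 1}
    - {"rz": -8.2, "fingers": 1}
    - {"rz": -8.2, "fingers": 1}
    - {"rz": -8.2, "fingers": 1}
  grip_force: 20

```text
invalid input
```

```bash
cat > h.py <<'E'
import sys,numpy as np
from workcell import bot
from scipy.spatial.transform import Rotation as R
from fit import W
v=np.load('v.npy')
def st():
    o=bot.observe();M=R.from_quat(o["tool_rot"]).as_matrix()
    c,s=np.cos(v[2]),np.sin(v[2]);K=np.array([[c,-s,0],[s,c,0],[0,0,1]])
    p=K.T@(o["tcp_pos"]-[v[0],v[1],0])
    print('t',o["time_s"].__round__(2),'clampTCP',p.round(1),'F_clamp',(K.T@o["wrist_force"]).round(1),'w',round(o["width"],3),'toolX_in_clamp',(K.T@M[:,0]).round(3),'z',M[:,2].round(3))
    for a in sys.argv[1:]:
        g=W(v,np.array(list(map(float,a.split(',')))));d=M.T@(g-o["tcp_pos"]);print(a,'tool delta mm',d.round(1))
st()
E
python3 h.py -- 2>/dev/null; python3 h.py " -60,-32,219"
```

```text
t 0.1 clampTCP [-157.5  768.1  218.1] F_clamp [-0.  -0.9 -0.1] w 0.999 toolX_in_clamp [-0.841  0.541  0.   ] z [-0.001 -0.002 -1.   ]
t 0.1 clampTCP [-157.5  768.1  218.1] F_clamp [-0.  -0.9 -0.1] w 0.999 toolX_in_clamp [-0.841  0.541  0.   ] z [-0.001 -0.002 -1.   ]
 -60,-32,219 tool delta mm [-5.15e+02 -6.20e+02  1.00e-01]
```

Emit:
drive_tool:
  increments:
    - {"dx": 0, "dy": 0, "dz": 0, "rx": 0, "ry": 0, "rz": -8.2, "fingers": 1}
    - {"dx": 0, "dy": 0, "dz": 0, "rx": 0, "ry": 0, "rz": -8.2, "fingers": 1}
    - {"dx": 0, "dy": 0, "dz": 0, "rx": 0, "ry": 0, "rz": -8.2, "fingers": 1}
    - {"dx": 0, "dy": 0, "dz": 0, "rx": 0, "ry": 0, "rz": -8.2, "fingers": 1}
  grip_force: 30

```text
time_s: 0.6
tcp_pos: [186.0, 543.6, 218.3]
tool_rot: [-0.123, 0.992, -0.001, -0.0]
wrist_force: [-1.0, 0.1, -1.1]
width: 0.142
```

```bash
python3 h.py " -60,-32,219"
```

```text
t 0.6 clampTCP [-157.4  768.2  218.3] F_clamp [-1.   0.3 -1.1] w 0.142 toolX_in_clamp [-1.    -0.005  0.001] z [-0.001 -0.001 -1.   ]
 -60,-32,219 tool delta mm [ -93.2 -800.7   -0. ]
```

Emit:
drive_tool:
  increments:
    - {"dx": -0.007, "dy": -0.06, "dz": 0, "rx": 0, "ry": 0, "rz": 0, "fingers": 1}
    - {"dx": -0.007, "dy": -0.06, "dz": 0, "rx": 0, "ry": 0, "rz": 0, "fingers": 1}
    - {"dx": -0.007, "dy": -0.06, "dz": 0, "rx": 0, "ry": 0, "rz": 0, "fingers": 1}
    - {"dx": -0.007, "dy": -0.06, "dz": 0, "rx": 0, "ry": 0, "rz": 0, "fingers": 1}
    - {"dx": -0.007, "dy": -0.06, "dz": 0, "rx": 0, "ry": 0, "rz": 0, "fingers": 1}

```text
time_s: 1.23
tcp_pos: [292.4, 259.4, 218.6]
tool_rot: [-0.121, 0.993, -0.0, 0.0]
wrist_force: [1.2, -0.5, 0.5]
width: -0.004
```

Emit:
drive_tool:
  increments:
    - {"dx": -0.007, "dy": -0.06, "dz": 0, "rx": 0, "ry": 0, "rz": 0, "fingers": 1}
    - {"dx": -0.007, "dy": -0.06, "dz": 0, "rx": 0, "ry": 0, "rz": 0, "fingers": 1}
    - {"dx": -0.007, "dy": -0.06, "dz": 0, "rx": 0, "ry": 0, "rz": 0, "fingers": 1}
    - {"dx": -0.007, "dy": -0.06, "dz": 0, "rx": 0, "ry": 0, "rz": 0, "fingers": 1}
    - {"dx": -0.007, "dy": -0.06, "dz": 0, "rx": 0, "ry": 0, "rz": 0, "fingers": 1}

```text
time_s: 1.85
tcp_pos: [398.5, -23.5, 218.8]
tool_rot: [-0.121, 0.993, 0.0, 0.0]
wrist_force: [1.2, 0.1, 0.6]
width: 0.002
```

```bash
python3 h.py " -60,-32,219"
```

```text
t 1.85 clampTCP [-87.1 166.7 218.8] F_clamp [ 1.2 -0.2  0.6] w 0.002 toolX_in_clamp [-1. -0. -0.] z [ 0.  0. -1.]
 -60,-32,219 tool delta mm [ -27.1 -198.7   -0.3]
```

Emit:
drive_tool:
  increments:
    - {"dx": -0.007, "dy": -0.05, "dz": 0, "rx": 0, "ry": 0, "rz": 0, "fingers": 1}
    - {"dx": -0.007, "dy": -0.05, "dz": 0, "rx": 0, "ry": 0, "rz": 0, "fingers": 1}
    - {"dx": -0.007, "dy": -0.05, "dz": 0, "rx": 0, "ry": 0, "rz": 0, "fingers": 1}
    - {"dx": -0.006, "dy": -0.05, "dz": 0, "rx": 0, "ry": 0, "rz": 0, "fingers": 1}
    - {"dx": 0, "dy": 0, "dz": 0.058, "rx": 0, "ry": 0, "rz": 0, "fingers": 1}

```text
time_s: 2.48
tcp_pos: [478.3, -215.4, 164.2]
tool_rot: [-0.119, 0.993, -0.004, 0.005]
wrist_force: [1.0, -0.1, -0.8]
width: -0.004
```

Emit:
drive_tool:
  increments:
    - {"dx": 0, "dy": 0, "dz": 0.008, "rx": 0, "ry": 0, "rz": 0, "fingers": 1}
    - {"dx": 0, "dy": 0, "dz": 0, "rx": 0, "ry": 0, "rz": 0, "fingers": 1}

```text
time_s: 2.72
tcp_pos: [472.0, -208.5, 152.9]
tool_rot: [-0.121, 0.993, 0.001, -0.001]
wrist_force: [-0.9, 0.7, -0.0]
width: 0.002
```

```bash
cat > shot.py <<'E'
import sys,cv2,numpy as np
from workcell import bot
a=bot.snapshot("side")["pixels"][165:365,225:425,::-1];b=bot.snapshot("top")["pixels"][150:290,280:420,::-1]
f=lambda a:np.clip(cv2.resize(a,(400,400),interpolation=cv2.INTER_CUBIC).astype(float)*1.5,0,255).astype(np.uint8)
cv2.imwrite(f'pics/{sys.argv[1]}.png',np.hstack([f(b),f(a)]))
E
python3 h.py " -60,-32,147"; python3 shot.py z1
```

```text
t 2.73 clampTCP [-60.1 -30.6 152.9] F_clamp [-0.7  0.8 -0. ] w 0.002 toolX_in_clamp [-1.    -0.001  0.001] z [-0.001  0.001 -1.   ]
 -60,-32,147 tool delta mm [-0.1 -1.4  5.9]
```

View pics/z1.png

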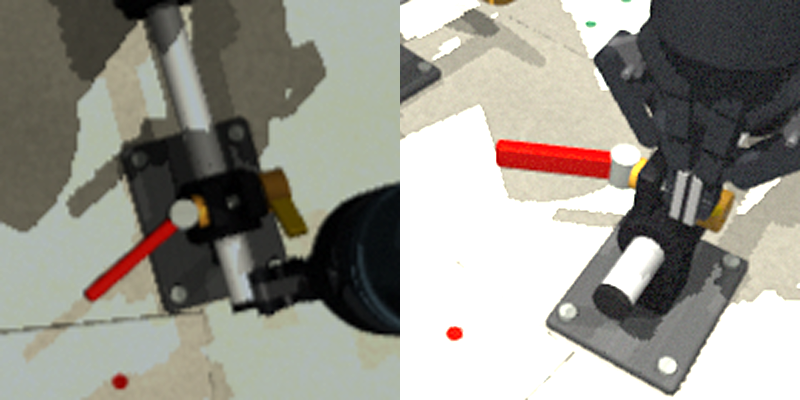

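Top view: closed fingers at about (265,285), −x of the tab. Side view: fingertips at (684,222) in front of the clamp. I'll check the tip height by projection.

Run:
```python
import numpy as np
from fit import *
v=np.load('v.npy')
for z in(129,136,142,148):
    print(z,*[((proj('side',W(v,np.array([x,-30.6,z])))-[225,165])*2+[400,0]).round() for x in(-71,-49)],((proj('top',W(v,np.array([-71,-30.6,z])))-[280,150])*400/140).round())
```

```text
129 [670. 268.] [687. 244.] [309. 288.]
136 [672. 261.] [689. 236.] [311. 288.]
142 [674. 254.] [690. 229.] [314. 288.]
148 [675. 247.] [692. 222.] [316. 287.]
```

Run:
```python
import cv2,numpy as np
from workcell import bot
f=lambda a:np.clip(cv2.resize(a,(400,400),interpolation=cv2.INTER_CUBIC).astype(float)*3,0,255).astype(np.uint8)
a=bot.snapshot("side")["pixels"][230:300,325:395,::-1];b=bot.snapshot("top")["pixels"][210:270,350:410,::-1]
cv2.imwrite('pics/z2.png',np.hstack([f(b),f(a)]))
```

```text
(no output)
```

View pics/z2.png

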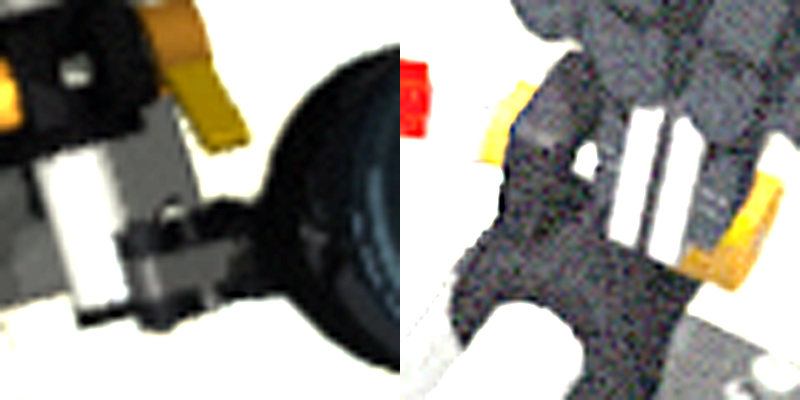

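Emit:
drive_tool:
  increments:
    - {"dx": 0, "dy": -0.002, "dz": 0.01, "rx": 0, "ry": 0, "rz": 0, "fingers": 1}
    - {"dx": 0, "dy": 0, "dz": 0.007, "rx": 0, "ry": 0, "rz": 0, "fingers": 1}
    - {"dx": 0, "dy": 0, "dz": 0, "rx": 0, "ry": 0, "rz": 0, "fingers": 1}

```text
time_s: 3.3
tcp_pos: [472.4, -210.7, 135.0]
tool_rot: [-0.121, 0.993, 0.001, -0.001]
wrist_force: [0.3, -0.5, 0.1]
width: -0.0
```

```bash
cat > ov.py <<'E'
import cv2,sys,numpy as np
from workcell import bot
import fit
from scipy.spatial.transform import Rotation as R
o=bot.observe();M=R.from_quat(o["tool_rot"]).as_matrix();p=o["tcp_pos"]
out=[]
v=np.load('v.npy')
for n,(x0,y0) in (("top",(300,170)),("side",(300,190))):
    s=bot.snapshot(n);fit.C[n]=s;k=400/110
    a=np.clip(cv2.resize(s["pixels"][y0:y0+110,x0:x0+110,::-1],(400,400),interpolation=cv2.INTER_CUBIC).astype(float)*2.2,0,255).astype(np.uint8).copy()
    def d(P,c): cv2.circle(a,tuple(int(t) for t in ((fit.proj(n,P)+.5-[x0,y0])*k).round()),3,c,-1)
    for sx in(-11,11):
        for sy in(-14.5,14.5): d(p+M@[sx,sy,11],(0,255,0))
    d(p,(255,0,255)); d(p+M@[0,0,-50],(255,0,0))
    for l in(v[4],0): d(fit.W(v,np.array([45*np.sin(l),-30,115+45*np.cos(l)])),(255,255,0))
    d(fit.W(v,np.array([0,-30,115.])),(255,255,0))
    out.append(a)
cv2.imwrite(f'pics/{sys.argv[1]}.png',np.hstack(out))
E
python3 h.py; python3 ov.py z3
```

```text
t 3.3 clampTCP [-60.2 -32.8 135. ] F_clamp [ 0.1 -0.6  0.1] w -0.0 toolX_in_clamp [-1.    -0.001  0.001] z [-0.002  0.001 -1.   ]
```

View pics/z3.png

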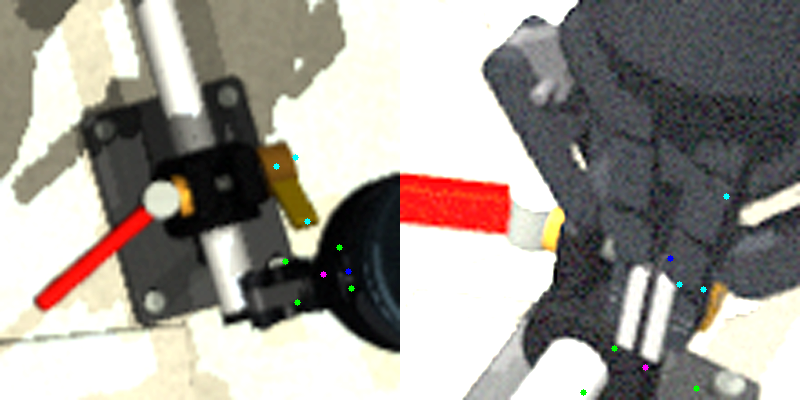

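Side view: the pad ends, at (646,355), appear about 20 mm higher than the projected tips, marked by the green dots near (640,390). I'll touch the table away from the clamp to get the true fingertip length.

Emit:
drive_tool:
  increments:
    - {"dx": 0.06, "dy": 0, "dz": 0, "rx": 0, "ry": 0, "rz": 0, "fingers": 1}
    - {"dx": 0.01, "dy": 0, "dz": 0.04, "rx": 0, "ry": 0, "rz": 0, "fingers": 1}
    - {"dx": 0, "dy": 0, "dz": 0.05, "rx": 0, "ry": 0, "rz": 0, "fingers": 1}
    - {"dx": 0, "dy": 0, "dz": 0.02, "rx": 0, "ry": 0, "rz": 0, "fingers": 1}
    - {"dx": 0, "dy": 0, "dz": 0, "rx": 0, "ry": 0, "rz": 0, "fingers": 1}

```text
time_s: 4.03
tcp_pos: [403.8, -227.0, 24.7]
tool_rot: [-0.121, 0.993, 0.001, -0.001]
wrist_force: [1.0, 0.9, 0.0]
width: 0.001
```

Emit:
drive_tool:
  increments:
    - {"dx": 0, "dy": 0, "dz": 0, "rx": 0, "ry": 0, "rz": 0, "fingers": 1}
    - {"dx": 0, "dy": 0, "dz": 0.006, "rx": 0, "ry": 0, "rz": 0, "fingers": 1}
    - {"dx": 0, "dy": 0, "dz": 0, "rx": 0, "ry": 0, "rz": 0, "fingers": 1}

```text
time_s: 4.4
tcp_pos: [405.5, -228.2, 20.2]
tool_rot: [-0.121, 0.993, -0.0, 0.0]
wrist_force: [-0.5, -0.7, -0.2]
width: -0.0
```

Emit:
drive_tool:
  increments:
    - {"dx": 0, "dy": 0, "dz": 0.006, "rx": 0, "ry": 0, "rz": 0, "fingers": 1}
    - {"dx": 0, "dy": 0, "dz": 0.004, "rx": 0, "ry": 0, "rz": 0, "fingers": 1}
    - {"dx": 0, "dy": 0, "dz": 0, "rx": 0, "ry": 0, "rz": 0, "fingers": 1}
    - {"dx": 0, "dy": 0, "dz": 0, "rx": 0, "ry": 0, "rz": 0, "fingers": 1}

```text
time_s: 4.9
tcp_pos: [405.1, -227.9, 9.8]
tool_rot: [-0.121, 0.993, 0.0, -0.0]
wrist_force: [0.5, -0.7, 0.0]
width: -0.002
```

Emit:
drive_tool:
  increments:
    - {"dx": 0, "dy": 0, "dz": 0.003, "rx": 0, "ry": 0, "rz": 0, "fingers": 1}
    - {"dx": 0, "dy": 0, "dz": 0, "rx": 0, "ry": 0, "rz": 0, "fingers": 1}
    - {"dx": 0, "dy": 0, "dz": 0.002, "rx": 0, "ry": 0, "rz": 0, "fingers": 1}
    - {"dx": 0, "dy": 0, "dz": 0, "rx": 0, "ry": 0, "rz": 0, "fingers": 1}

```text
time_s: 5.4
tcp_pos: [405.0, -227.9, 4.7]
tool_rot: [-0.121, 0.993, 0.0, -0.0]
wrist_force: [-0.6, -0.2, -0.3]
width: 0.002
```

Run:
```python
import cv2,numpy as np
from workcell import bot
import fit
from scipy.spatial.transform import Rotation as R
o=bot.observe();M=R.from_quat(o["tool_rot"]).as_matrix();p=o["tcp_pos"]
s=bot.snapshot("side");fit.C["side"]=s
a=np.clip(cv2.resize(s["pixels"][200:420,200:480,::-1],None,fx=2.8,fy=2.7).astype(float)*2,0,255).astype(np.uint8)
for k in(11,0,-8,-50):
    u=(fit.proj("side",p+M@[0,0,k])-[200,200])*[2.8,2.7];print(k,u);cv2.circle(a,tuple(int(t) for t in u),4,(255,0,255),-1)
cv2.imwrite('pics/z4.png',a);print(p,o["wrist_force"])
```

```text
11 [354.8106139  540.26589769]
0 [357.05387019 528.43832709]
-8 [358.72163141 519.64505472]
-50 [368.01660285 470.63731036]
[ 405.03473002 -227.86114485    4.71843326] [-0.59030834 -0.19159063 -0.25355503]
```

View pics/z4.png

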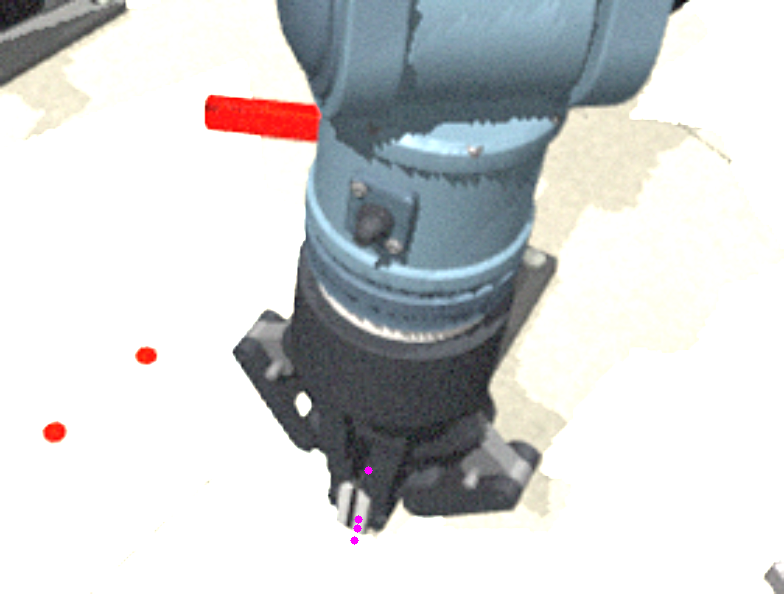

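The lower dots sit below the visible pad ends, at (355,527), and there is no contact yet at TCP z 4.7. So the shut tips are not 11 mm ahead of the TCP. I'll keep going down gently.

Emit:
drive_tool:
  increments:
    - {"dx": 0, "dy": 0, "dz": 0.003, "rx": 0, "ry": 0, "rz": 0, "fingers": 1}
    - {"dx": 0, "dy": 0, "dz": 0.002, "rx": 0, "ry": 0, "rz": 0, "fingers": 1}
    - {"dx": 0, "dy": 0, "dz": 0, "rx": 0, "ry": 0, "rz": 0, "fingers": 1}

```text
time_s: 5.82
tcp_pos: [404.9, -227.8, -0.4]
tool_rot: [-0.121, 0.993, 0.0, -0.0]
wrist_force: [-0.5, 0.4, 0.1]
width: 0.002
```

Emit:
drive_tool:
  increments:
    - {"dx": 0, "dy": 0, "dz": 0.003, "rx": 0, "ry": 0, "rz": 0, "fingers": 1}
    - {"dx": 0, "dy": 0, "dz": 0, "rx": 0, "ry": 0, "rz": 0, "fingers": 1}
    - {"dx": 0, "dy": 0, "dz": 0, "rx": 0, "ry": 0, "rz": 0, "fingers": 1}

```text
time_s: 6.2
tcp_pos: [405.1, -227.9, -3.2]
tool_rot: [-0.121, 0.993, 0.0, -0.0]
wrist_force: [0.6, 0.1, -0.2]
width: 0.003
```

Emit:
drive_tool:
  increments:
    - {"dx": 0, "dy": 0, "dz": 0.003, "rx": 0, "ry": 0, "rz": 0, "fingers": 1}
    - {"dx": 0, "dy": 0, "dz": 0, "rx": 0, "ry": 0, "rz": 0, "fingers": 1}
    - {"dx": 0, "dy": 0, "dz": 0, "rx": 0, "ry": 0, "rz": 0, "fingers": 1}

```text
time_s: 6.58
tcp_pos: [405.1, -227.9, -6.2]
tool_rot: [-0.121, 0.993, 0.0, -0.0]
wrist_force: [-0.0, -0.0, -0.2]
width: 0.002
```

Emit:
drive_tool:
  increments:
    - {"dx": 0, "dy": 0, "dz": 0.003, "rx": 0, "ry": 0, "rz": 0, "fingers": 1}
    - {"dx": 0, "dy": 0, "dz": 0, "rx": 0, "ry": 0, "rz": 0, "fingers": 1}

```text
time_s: 6.82
tcp_pos: [404.9, -227.8, -9.4]
tool_rot: [-0.121, 0.993, 0.0, -0.0]
wrist_force: [0.4, 0.1, -0.8]
width: 0.001
```

Emit:
drive_tool:
  increments:
    - {"dx": 0, "dy": 0, "dz": 0.003, "rx": 0, "ry": 0, "rz": 0, "fingers": 1}
    - {"dx": 0, "dy": 0, "dz": 0, "rx": 0, "ry": 0, "rz": 0, "fingers": 1}

```text
time_s: 7.08
tcp_pos: [405.2, -227.9, -12.3]
tool_rot: [-0.121, 0.993, 0.0, 0.0]
wrist_force: [-0.5, -0.2, -0.7]
width: -0.001
```

Emit:
drive_tool:
  increments:
    - {"dx": 0, "dy": 0, "dz": 0.003, "rx": 0, "ry": 0, "rz": 0, "fingers": 1}
    - {"dx": 0, "dy": 0, "dz": 0, "rx": 0, "ry": 0, "rz": 0, "fingers": 1}

```text
time_s: 7.32
tcp_pos: [405.2, -228.1, -12.5]
tool_rot: [-0.121, 0.993, -0.0, 0.0]
wrist_force: [-8.0, 5.2, 30.2]
width: 0.0
```

Contact (30 N) came at TCP z −12.4, so the real tips are 12.4 mm behind the reported TCP. I'll lift off and check the picture for a lateral offset too.

Emit:
drive_tool:
  increments:
    - {"dx": 0, "dy": 0, "dz": -0.04, "rx": 0, "ry": 0, "rz": 0, "fingers": 1}
    - {"dx": 0, "dy": 0, "dz": -0.06, "rx": 0, "ry": 0, "rz": 0, "fingers": 1}
    - {"dx": 0, "dy": 0, "dz": -0.048, "rx": 0, "ry": 0, "rz": 0, "fingers": 1}
    - {"dx": 0, "dy": 0, "dz": 0, "rx": 0, "ry": 0, "rz": 0, "fingers": 1}

```text
time_s: 7.82
tcp_pos: [408.0, -230.1, 136.9]
tool_rot: [-0.121, 0.993, -0.003, 0.003]
wrist_force: [0.7, -0.1, -0.6]
width: 0.002
```

```bash
python3 - <<'E'
import numpy as np
from fit import *
v=np.load('v.npy'); K=W(v,np.array([1.,0,0]))-W(v,np.zeros(3)); Y=W(v,np.array([0,1.,0]))-W(v,np.zeros(3))
p=np.array([405.03,-227.86,17.1])
for n,d in(('center',0*K),('-x',-11*K),('-x+y',-11*K+9*Y),('-x-y',-11*K-9*Y)): print(n,((proj('side',p+d)-200)*[2.8,2.7]).round())
E
python3 h.py
```

```text
center [360. 515.]
-x [347. 534.]
-x+y [329. 523.]
-x-y [366. 545.]
t 7.83 clampTCP [-127.4  -36.2  136.9] F_clamp [ 0.7 -0.3 -0.6] w 0.002 toolX_in_clamp [-1.    -0.001 -0.006] z [ 0.007 -0.005 -1.   ]
```

Emit:
drive_tool:
  increments:
    - {"dx": -0.03, "dy": 0.003, "dz": 0.01, "rx": 0, "ry": 0, "rz": 0, "fingers": 1}
    - {"dx": -0.03, "dy": 0, "dz": 0, "rx": 0, "ry": 0, "rz": 0, "fingers": 1}
    - {"dx": -0.01, "dy": 0, "dz": 0, "rx": 0, "ry": 0, "rz": 0, "fingers": 1}
    - {"dx": 0, "dy": 0, "dz": 0, "rx": 0, "ry": 0, "rz": 0, "fingers": 1}
    - {"dx": 0, "dy": 0, "dz": 0, "rx": 0, "ry": 0, "rz": 0, "fingers": 1}

```text
time_s: 8.45
tcp_pos: [471.2, -208.1, 122.4]
tool_rot: [-0.121, 0.993, 0.0, -0.001]
wrist_force: [-0.3, 0.7, -0.6]
width: 0.002
```

```bash
python3 h.py " -14.5,-32,125"
```

```text
t 8.45 clampTCP [-60.8 -30.  122.4] F_clamp [-0.1  0.7 -0.6] w 0.002 toolX_in_clamp [-1.    -0.     0.001] z [-0.001  0.001 -1.   ]
 -14.5,-32,125 tool delta mm [-46.3  -2.   -2.7]
```

Emit:
drive_tool:
  increments:
    - {"dx": -0.008, "dy": -0.002, "dz": -0.003, "rx": 0, "ry": 0, "rz": 0, "fingers": 1}
    - {"dx": -0.008, "dy": 0, "dz": 0, "rx": 0, "ry": 0, "rz": 0, "fingers": 1}
    - {"dx": -0.007, "dy": 0, "dz": 0, "rx": 0, "ry": 0, "rz": 0, "fingers": 1}
    - {"dx": -0.004, "dy": 0, "dz": 0, "rx": 0, "ry": 0, "rz": 0, "fingers": 1}
    - {"dx": -0.003, "dy": 0, "dz": 0, "rx": 0, "ry": 0, "rz": 0, "fingers": 1}

```text
time_s: 9.07
tcp_pos: [499.3, -203.7, 126.5]
tool_rot: [-0.12, 0.993, -0.0, -0.002]
wrist_force: [-4.0, -0.7, 3.0]
width: -0.002
```

```bash
python3 h.py; python3 ov.py z5
```

```text
t 9.07 clampTCP [-32.5 -32.5 126.5] F_clamp [-4.1  0.3  3. ] w -0.002 toolX_in_clamp [-1.     0.001  0.005] z [-0.004 -0.001 -1.   ]
```

View pics/z5.png

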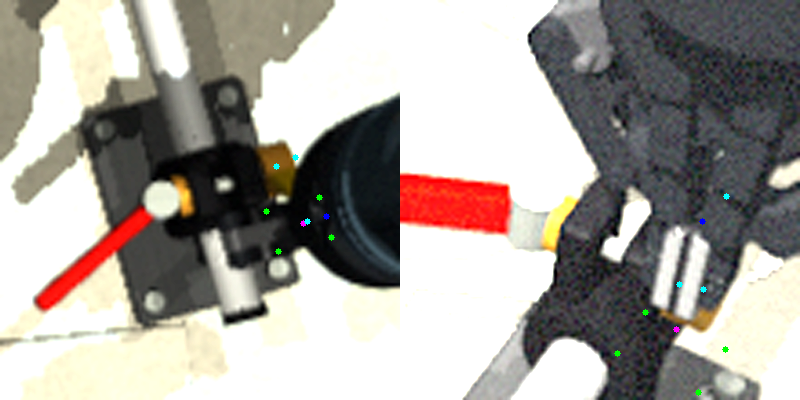

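Contact is confirmed: F_x is −4 N and the fingers have reached the tab. I'll go on slowly.

Emit:
drive_tool:
  increments:
    - {"dx": -0.004, "dy": 0, "dz": 0, "rx": 0, "ry": 0, "rz": 0, "fingers": 1}
    - {"dx": -0.004, "dy": 0, "dz": 0, "rx": 0, "ry": 0, "rz": 0, "fingers": 1}
    - {"dx": -0.004, "dy": 0, "dz": 0, "rx": 0, "ry": 0, "rz": 0, "fingers": 1}
    - {"dx": -0.002, "dy": 0, "dz": 0, "rx": 0, "ry": 0, "rz": 0, "fingers": 1}
    - {"dx": 0, "dy": 0, "dz": 0, "rx": 0, "ry": 0, "rz": 0, "fingers": 1}

```text
time_s: 9.8
tcp_pos: [516.0, -199.5, 125.8]
tool_rot: [-0.121, 0.993, 0.0, 0.0]
wrist_force: [-2.0, -0.4, 1.1]
width: -0.0
```

```bash
python3 h.py
```

```text
t 9.8 clampTCP [-15.3 -32.4 125.8] F_clamp [-2.   0.1  1.1] w -0.0 toolX_in_clamp [-1.    -0.001 -0.   ] z [ 0.  0. -1.]
```

Emit:
drive_tool:
  increments:
    - {"dx": 0.03, "dy": 0, "dz": 0, "rx": 0, "ry": 0, "rz": 0, "fingers": 1}
    - {"dx": 0.01, "dy": 0, "dz": -0.04, "rx": 0, "ry": 0, "rz": 0, "fingers": 1}
    - {"dx": 0, "dy": 0.03, "dz": -0.045, "rx": 0, "ry": 0, "rz": 0, "fingers": 1}
    - {"dx": -0.02, "dy": 0.055, "dz": -0.02, "rx": 0, "ry": 0, "rz": 0, "fingers": 1}
    - {"dx": -0.03, "dy": 0.055, "dz": 0, "rx": 0, "ry": 0, "rz": 0, "fingers": 1}

```text
time_s: 10.42
tcp_pos: [493.5, -60.5, 233.4]
tool_rot: [-0.12, 0.993, -0.0, 0.003]
wrist_force: [1.4, -0.7, -1.0]
width: 0.0
```

```bash
python3 h.py " -4,110,100"
cat > cmp.py <<'E'
import cv2,sys,numpy as np
from workcell import bot
import fit
v=np.load('v.npy');out=[]
for n,(x0,y0) in (("top",(300,175)),("side",(320,230))):
    s=bot.snapshot(n);fit.C[n]=s;w=90 if n=="top" else 70;k=400/w
    a=np.clip(cv2.resize(s["pixels"][y0:y0+w,x0:x0+w,::-1],(400,400),interpolation=cv2.INTER_CUBIC).astype(float)*1.7,0,255).astype(np.uint8).copy()
    for l,c in((-.2,(255,0,0)),(0,(255,0,255)),(.2,(0,255,0))):
        P=fit.W(v,np.array([45*np.sin(l),-30,115+45*np.cos(l)]))
        cv2.circle(a,tuple(int(t) for t in ((fit.proj(n,P)+.5-[x0,y0])*k).round()),3,c,-1)
    out.append(a)
cv2.imwrite(f'pics/{sys.argv[1]}.png',np.hstack(out))
E
python3 cmp.py z6
```

```text
t 10.43 clampTCP [ -3.7 107.9 233.4] F_clamp [ 1.2 -1.  -1. ] w 0.0 toolX_in_clamp [-1.     0.002 -0.006] z [ 0.006 -0.    -1.   ]
 -4,110,100 tool delta mm [  1.1   2.3 133.4]
```

View pics/z6.png

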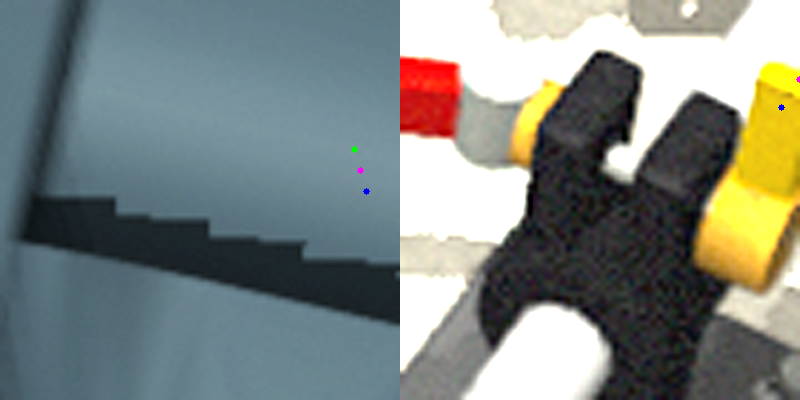

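The side view shows the tab nearly upright at (775,130). The top view is blocked by the arm. I'll measure the lean by matching a silhouette of the tab.

```bash
cat > lean.py <<'E'
import cv2,numpy as np,fit
from workcell import bot
from scipy.optimize import minimize
v=np.load('v.npy');s=bot.snapshot("side");fit.C["side"]=s
hsv=cv2.cvtColor(s["pixels"],cv2.COLOR_RGB2HSV)[235:295,360:420]
m=cv2.inRange(hsv,(25,150,60),(33,255,255))
nl,lab,stt,_=cv2.connectedComponentsWithStats(m);m=(lab==1+stt[1:,4].argmax())
print('area',m.sum(),'nut-hue px',(cv2.inRange(hsv,(18,120,60),(24,255,255))>0).sum())
k=8;M=cv2.resize(m.astype(np.uint8)*255,None,fx=k,fy=k,interpolation=cv2.INTER_LINEAR)/255.
def hull(l,ox,oy,r0):
    c,sn=np.cos(l),np.sin(l);P=[]
    for r in(r0,45):
        for t in(-3.5,3.5):
            for y in(-37,-23): P.append((fit.proj("side",fit.W(v,np.array([r*sn+t*c,y,115+r*c-t*sn])))-[360,235]+[ox,oy]+.5)*k)
    im=np.zeros(M.shape,np.uint8);cv2.fillConvexPoly(im,cv2.convexHull(np.array(P,np.float32)).astype(np.int32),1);return im
for l in np.arange(-.4,.41,.05):
    f=lambda p:1-np.minimum(M,h:=hull(l,*p)).sum()/np.maximum(M,h).sum()
    b=min((minimize(f,[0,oy,r0],method='Nelder-Mead',options=dict(initial_simplex=[[0,oy,r0],[2,oy,r0],[0,oy+2,r0],[0,oy,r0+5]],maxiter=120)) for oy in(0,) for r0 in(12,18)),key=lambda r:r.fun)
    print(round(l,2),round(1-b.fun,3),b.x.round(1))
E
python3 lean.py
```

```text
area 216 nut-hue px 302
-0.4 0.674 [  2.9 -10.5  -6.3]
-0.35 0.699 [ 2.4 -8.7  0.5]
-0.3 0.721 [ 2.1 -7.5  3.7]
-0.25 0.735 [ 1.5 -5.8  7.5]
-0.2 0.746 [ 0.9 -4.5 10.2]
-0.15 0.755 [ 0.3 -3.1 12.6]
-0.1 0.762 [-0.2 -1.9 13.9]
-0.05 0.769 [-0.7 -0.8 15.6]
-0.0 0.772 [-1.5  0.3 16.9]
0.05 0.775 [-1.9  1.3 17.5]
0.1 0.779 [-2.4  2.2 18.1]
0.15 0.782 [-3.2  3.  19.1]
0.2 0.785 [-3.6  3.6 19.2]
0.25 0.786 [-4.1  4.4 19.8]
0.3 0.791 [-4.6  4.9 20. ]
0.35 0.789 [-5.   5.5 20.3]
0.4 0.79 [-5.3  5.8 20.3]
```

Run:
```python
import cv2,numpy as np,fit
from workcell import bot
v=np.load('v.npy');s=bot.snapshot("side");x0,y0,k=365,232,9
a=np.clip(cv2.resize(s["pixels"][y0:y0+60,x0:x0+44,::-1],None,fx=k,fy=k,interpolation=cv2.INTER_CUBIC).astype(float)*1.3,0,255).astype(np.uint8)
o=[a.copy()]
def Q(p): return tuple(int(t) for t in ((fit.proj("side",fit.W(v,np.array(p,float)))+.5-[x0,y0])*k).round())
b=a.copy()
for l,c in((-.15,(255,0,0)),(0,(255,0,255)),(.15,(0,160,0))):
    cc,sn=np.cos(l),np.sin(l)
    f=lambda r,t,y:Q((r*sn+t*cc,y,115+r*cc-t*sn))
    for t in(-3.5,3.5): cv2.polylines(b,[np.array([f(14,t,-37),f(45,t,-37),f(45,t,-23),f(14,t,-23)])],False,c,1)
cv2.polylines(b,[np.array([Q((14*np.cos(t),-44,115+14*np.sin(t))) for t in np.arange(0,6.3,.2)])],True,(0,0,0),1)
cv2.imwrite('pics/z7.png',np.hstack([a,b]))
```

```text
(no output)
```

View pics/z7.png

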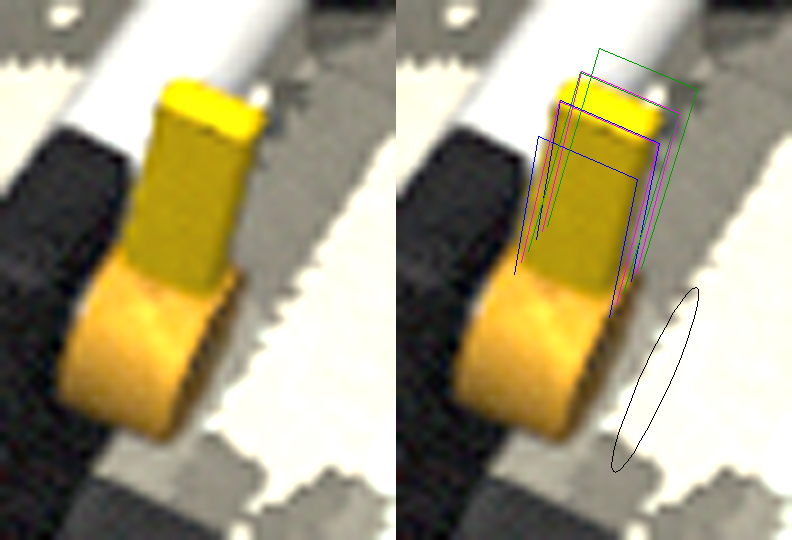

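The wireframes (magenta is 0 rad, blue −0.15, green +0.15) match the tab at about 0 ± 0.07 rad. I'll move the arm aside briefly for a clear top view to confirm.

Emit:
drive_tool:
  increments:
    - {"dx": 0.03, "dy": 0.05, "dz": 0, "rx": 0, "ry": 0, "rz": 0, "fingers": 1}
    - {"dx": 0.03, "dy": 0.05, "dz": 0, "rx": 0, "ry": 0, "rz": 0, "fingers": 1}
    - {"dx": 0.03, "dy": 0.05, "dz": 0, "rx": 0, "ry": 0, "rz": 0, "fingers": 1}

```text
time_s: 11.0
tcp_pos: [367.2, 62.5, 230.5]
tool_rot: [-0.119, 0.993, 0.0, 0.0]
wrist_force: [-0.1, 1.2, 0.4]
width: 0.002
```

```bash
cat > topv.py <<'E'
import cv2,numpy as np,fit,sys
from workcell import bot
v=np.load('v.npy');P=[bot.snapshot("top") for _ in range(4)];s=P[0];fit.C["top"]=s;x0,y0,k=340,190,9
im=np.mean([p["pixels"] for p in P],0)
a=np.clip(cv2.resize(im[y0:y0+60,x0:x0+44,::-1],None,fx=k,fy=k,interpolation=cv2.INTER_CUBIC)*1.8,0,255).astype(np.uint8)
b=a.copy()
def Q(p): return tuple(int(t) for t in ((fit.proj("top",fit.W(v,np.array(p,float)))+.5-[x0,y0])*k).round())
for l,c in((-.15,(255,0,0)),(0,(255,0,255)),(.15,(0,255,0))):
    cc,sn=np.cos(l),np.sin(l);f=lambda r,t,y:Q((r*sn+t*cc,y,115+r*cc-t*sn))
    cv2.polylines(b,[np.array([f(45,-3.5,-37),f(45,3.5,-37),f(45,3.5,-23),f(45,-3.5,-23)])],True,c,1)
cv2.polylines(b,[np.array([Q((x,y,132)) for x,y in((16,19),(16,-19),(-16,-19),(-16,19))])],True,(255,255,255),1)
cv2.polylines(b,[np.array([Q((x,y,115)) for x,y in((14,-23),(14,-37),(-14,-37),(-14,-23))])],True,(255,255,0),1)
cv2.imwrite(f'pics/{sys.argv[1]}.png',np.hstack([a,b]))
E
python3 topv.py z8; python3 h.py
```

```text
t 11.2 clampTCP [-96.  257.  230.9] F_clamp [ 0.3 -0.8  0. ] w -0.002 toolX_in_clamp [-1.    -0.    -0.001] z [ 0.001 -0.    -1.   ]
```

View pics/z8.png

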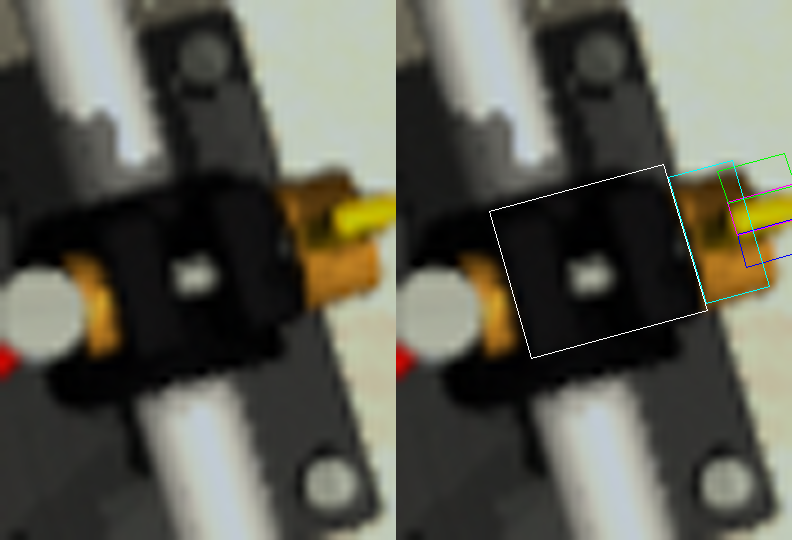

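Top view: the tab's end, at (732,207)–(735,235), lies on the magenta 0 rad outline, so it is upright within about 0.03 rad. Next is the lever.

Emit:
drive_tool:
  increments:
    - {"dx": -0.033, "dy": -0.048, "dz": 0, "rx": 0, "ry": 0, "rz": 0, "fingers": 1}
    - {"dx": -0.033, "dy": -0.048, "dz": 0, "rx": 0, "ry": 0, "rz": 0, "fingers": 1}
    - {"dx": -0.033, "dy": -0.048, "dz": 0, "rx": 0, "ry": 0, "rz": 0, "fingers": 1}
    - {"dx": 0, "dy": 0, "dz": 0.05, "rx": 0, "ry": 0, "rz": 0, "fingers": 1}
    - {"dx": 0, "dy": 0, "dz": 0, "rx": 0, "ry": 0, "rz": 0, "fingers": 1}

```text
time_s: 11.82
tcp_pos: [495.8, -55.0, 176.4]
tool_rot: [-0.119, 0.993, 0.002, -0.005]
wrist_force: [-0.4, 0.7, 0.4]
width: 0.0
```

```bash
python3 h.py " 0,112,96"
```

```text
t 11.82 clampTCP [ -0.2 112.7 176.4] F_clamp [-0.2  0.7  0.4] w 0.0 toolX_in_clamp [-1.     0.003  0.009] z [-0.01   0.002 -1.   ]
 0,112,96 tool delta mm [-0.9 -1.1 80.4]
```

Emit:
drive_tool:
  increments:
    - {"dx": 0, "dy": 0, "dz": 0.04, "rx": 0, "ry": 0, "rz": 0, "fingers": 1}
    - {"dx": 0, "dy": 0, "dz": 0.036, "rx": 0, "ry": 0, "rz": 0, "fingers": 1}
    - {"dx": 0, "dy": 0, "dz": 0, "rx": 0, "ry": 0, "rz": 0, "fingers": 1}
    - {"dx": 0, "dy": 0, "dz": 0, "rx": 0, "ry": 0, "rz": 0, "fingers": 1}

```text
time_s: 12.32
tcp_pos: [500.4, -54.1, 107.1]
tool_rot: [-0.121, 0.993, -0.0, 0.001]
wrist_force: [-0.2, 0.1, 0.0]
width: -0.002
```

```bash
python3 h.py " 0,112,96"
python3 - <<'E'
import numpy as np
for q in(1.1,.9,.7,.5,.3,.15,0):
    d=np.array([-np.cos(q),np.sin(q)]);n=np.array([-np.sin(q),-np.cos(q)])
    print(q,(np.array([0,34])+68*d-n*(5+11*np.sin(q)+14.5*np.cos(q))).round(1))
E
```

```text
t 12.32 clampTCP [  4.5 112.5 107.1] F_clamp [-0.1  0.1  0. ] w -0.002 toolX_in_clamp [-1.    -0.    -0.003] z [ 0.003 -0.001 -1.   ]
 0,112,96 tool delta mm [ 4.5 -0.5 11.1]
1.1 [-11.8 104.3]
0.9 [-24.5 101.3]
0.7 [-37.1  95.5]
0.5 [-48.6  86.8]
0.3 [-58.4  75.2]
0.15 [-64.1  64.9]
0 [-68.   53.5]
```

Emit:
drive_tool:
  increments:
    - {"dx": 0, "dy": 0, "dz": 0.011, "rx": 0, "ry": 0, "rz": 0, "fingers": 1}
    - {"dx": 0.01, "dy": -0.004, "dz": 0, "rx": 0, "ry": 0, "rz": 0, "fingers": 1}
    - {"dx": 0.01, "dy": -0.005, "dz": 0, "rx": 0, "ry": 0, "rz": 0, "fingers": 1}
    - {"dx": 0.01, "dy": -0.003, "dz": 0, "rx": 0, "ry": 0, "rz": 0, "fingers": 1}
    - {"dx": 0.01, "dy": -0.005, "dz": 0, "rx": 0, "ry": 0, "rz": 0, "fingers": 1}

```text
time_s: 12.95
tcp_pos: [464.6, -80.1, 94.5]
tool_rot: [-0.121, 0.993, -0.0, 0.001]
wrist_force: [3.3, 0.7, 1.2]
width: -0.0
```

```bash
python3 h.py
```

```text
t 12.95 clampTCP [-36.5  95.8  94.5] F_clamp [ 3.3 -0.1  1.2] w -0.0 toolX_in_clamp [-1.    -0.001 -0.002] z [ 0.002  0.    -1.   ]
```

Emit:
drive_tool:
  increments:
    - {"dx": 0.012, "dy": -0.009, "dz": 0, "rx": 0, "ry": 0, "rz": 0, "fingers": 1}
    - {"dx": 0.01, "dy": -0.012, "dz": 0, "rx": 0, "ry": 0, "rz": 0, "fingers": 1}
    - {"dx": 0.006, "dy": -0.01, "dz": 0, "rx": 0, "ry": 0, "rz": 0, "fingers": 1}
    - {"dx": 0.002, "dy": -0.007, "dz": 0, "rx": 0, "ry": 0, "rz": 0, "fingers": 1}
    - {"dx": 0, "dy": 0, "dz": 0, "rx": 0, "ry": 0, "rz": 0, "fingers": 1}

```text
time_s: 13.58
tcp_pos: [443.5, -124.6, 93.6]
tool_rot: [-0.12, 0.993, -0.0, -0.001]
wrist_force: [0.3, 0.9, -0.4]
width: -0.002
```

```bash
python3 h.py
```

```text
t 13.57 clampTCP [-67.6  57.8  93.6] F_clamp [ 0.5  0.8 -0.4] w -0.002 toolX_in_clamp [-1.     0.001  0.002] z [-0.001 -0.001 -1.   ]
```

Almost shut. I'll push on −y in small steps until it meets the stop.

Emit:
drive_tool:
  increments:
    - {"dx": 0, "dy": -0.003, "dz": 0, "rx": 0, "ry": 0, "rz": 0, "fingers": 1}
    - {"dx": 0, "dy": -0.003, "dz": 0, "rx": 0, "ry": 0, "rz": 0, "fingers": 1}
    - {"dx": 0, "dy": 0, "dz": 0, "rx": 0, "ry": 0, "rz": 0, "fingers": 1}

```text
time_s: 13.95
tcp_pos: [444.7, -129.1, 93.4]
tool_rot: [-0.121, 0.993, 0.001, -0.001]
wrist_force: [-2.6, 2.4, 0.6]
width: 0.0
```

Emit:
drive_tool:
  increments:
    - {"dx": 0, "dy": -0.003, "dz": 0, "rx": 0, "ry": 0, "rz": 0, "fingers": 1}
    - {"dx": 0, "dy": 0, "dz": 0, "rx": 0, "ry": 0, "rz": 0, "fingers": 1}

```text
time_s: 14.2
tcp_pos: [444.7, -129.4, 93.3]
tool_rot: [-0.122, 0.993, 0.003, -0.001]
wrist_force: [-4.2, 8.4, 4.4]
width: -0.0
```

Emit:
drive_tool:
  increments:
    - {"dx": 0, "dy": -0.003, "dz": 0, "rx": 0, "ry": 0, "rz": 0, "fingers": 1}
    - {"dx": 0, "dy": 0, "dz": 0, "rx": 0, "ry": 0, "rz": 0, "fingers": 1}

```text
time_s: 14.45
tcp_pos: [444.8, -129.8, 93.1]
tool_rot: [-0.122, 0.992, 0.006, -0.001]
wrist_force: [-4.7, 16.1, 7.8]
width: 0.005
```

```bash
python3 h.py
```

```text
t 14.45 clampTCP [-67.7  52.4  93.1] F_clamp [-0.8 16.8  7.8] w 0.005 toolX_in_clamp [-1.    -0.003  0.   ] z [-0.003  0.012 -1.   ]
```

Firm stop: 17 N at y 52.4, against 53.5 expected for q = 0. I'll retreat and check.

Emit:
drive_tool:
  increments:
    - {"dx": 0, "dy": 0.03, "dz": 0, "rx": 0, "ry": 0, "rz": 0, "fingers": 1}
    - {"dx": 0.01, "dy": 0.05, "dz": -0.03, "rx": 0, "ry": 0, "rz": 0, "fingers": 1}
    - {"dx": 0.01, "dy": 0.04, "dz": -0.045, "rx": 0, "ry": 0, "rz": 0, "fingers": 1}
    - {"dx": 0.01, "dy": 0.04, "dz": -0.045, "rx": 0, "ry": 0, "rz": 0, "fingers": 1}
    - {"dx": 0, "dy": 0.05, "dz": -0.02, "rx": 0, "ry": 0, "rz": 0, "fingers": 1}

```text
time_s: 15.08
tcp_pos: [369.2, 61.9, 237.1]
tool_rot: [-0.12, 0.993, -0.001, 0.003]
wrist_force: [1.7, 0.5, 0.4]
width: 0.002
```

Emit:
drive_tool:
  increments:
    - {"dx": 0, "dy": 0, "dz": 0, "rx": 0, "ry": 0, "rz": 0, "fingers": 1}
    - {"dx": 0, "dy": 0, "dz": 0, "rx": 0, "ry": 0, "rz": 0, "fingers": 1}

```text
time_s: 15.32
tcp_pos: [368.2, 61.0, 233.9]
tool_rot: [-0.121, 0.993, -0.001, 0.001]
wrist_force: [0.9, 0.6, 0.0]
width: -0.001
```

```bash
python3 h.py
python3 - <<'E'
import cv2,numpy as np,fit
from workcell import bot
v=np.load('v.npy');out=[]
for n,x0,y0 in(("top",310,180),("side",300,225)):
    s=bot.snapshot(n);fit.C[n]=s;w=100;k=4
    a=np.clip(cv2.resize(s["pixels"][y0:y0+w,x0:x0+w,::-1],(400,400),interpolation=cv2.INTER_CUBIC).astype(float)*1.7,0,255).astype(np.uint8)
    Q=lambda p:tuple(int(t) for t in ((fit.proj(n,fit.W(v,np.array(p,float)))+.5-[x0,y0])*k).round())
    for p,c in(((0,-30,160),(255,0,255)),((-85,29,125),(0,255,0)),((-85,39,125),(0,255,0))): cv2.circle(a,Q(p),2,c,-1)
    out.append(a)
    hs=cv2.cvtColor(s["pixels"],cv2.COLOR_RGB2HSV)
    if n=="top":
        m=cv2.inRange(hs,(0,180,40),(6,255,255))|cv2.inRange(hs,(174,180,40),(180,255,255));m[:180]=0;m[280:]=0;m[:,:310]=0;m[:,410:]=0
        y,x=np.nonzero(m);c,ev=np.linalg.eigh(np.cov(x,y));e=ev[:,1]
        A=fit.proj(n,fit.W(v,np.array([-20,34,120.])));B=fit.proj(n,fit.W(v,np.array([-85,34,120.])))
        ang=lambda d:np.degrees(np.arctan(d[0]/d[1]));print('lever angle err deg',ang(e)-ang(B-A),'px',len(x))
cv2.imwrite('pics/z9.png',np.hstack(out))
E
```

```text
t 15.32 clampTCP [-96.2 255.9 233.9] F_clamp [1.  0.3 0. ] w -0.001 toolX_in_clamp [-1.    -0.001 -0.001] z [ 0.002 -0.001 -1.   ]
lever angle err deg -0.4749952495064349 px 198
```

View pics/z9.png

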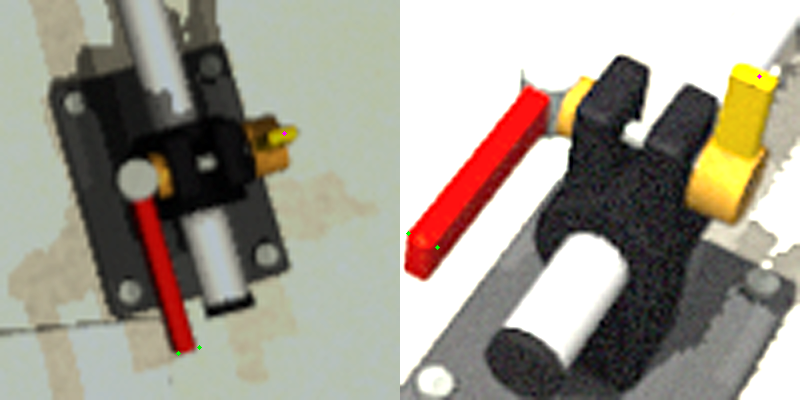

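The top view shows the lever along the tube, with its tip at (188,350) between the two shut-position marks. The tab's end is on the upright mark at (284,133). The arm is clear, so I'm handing in.

```bash
python3 -c "
from workcell import bot
print(bot.close_job(),bot.observe()['time_s'])"
```

```text
the job is handed in; nothing more can be done
the job is handed in; nothing more can be done
```

The lamp clamp's yellow tab now stands upright and its red lever is shut. I set the tab first, while the lever was still open. The job was handed in at about 15.4 s with the arm clear, and I did not go near the reflector clamp.

- **Tab:** I pushed it upright with the shut fingers. It matched the upright outline in the top view to about 0.03 rad. The side view gave about 0 ± 0.07 rad, and the automatic silhouette match there was too weak to help. After the lever was shut, the tab was still on the upright mark in both views.
- **Lever:** I swept it round until it met its stop, pressing with about 17 N. The last top view put it 0.5° from the shut direction.
- **Disagreement:** The shut fingertips stood about 12 mm behind the reported TCP, not 11 mm ahead as described. I found this by touching the bare table (30 N) and corrected all later heights for it.
- **Not explained:** The first move call was refused as "invalid input". It went through with every field written out and the grip force raised from 20 to 30 N.

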